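# Blow-dry slide carriers at the air bar

### The arm

A 6-joint arm with a two-finger parallel gripper is mounted at the origin on a cart in front of the work surface, level with it; the furniture and walls round the work are solid. World frame = base frame: x ahead of the robot, y to its left, z up, the work surface at z = 0. Lengths are in mm, angles in rad, forces in N, time in s.
With the tool pointing down it reaches from about 275 to 725 mm from the base axis. Payload 5.6 kg.
Tool frame: the origin (TCP) lies at the very end of the fingers, on their centre line; the grasp point (between the pads) lies 19 mm behind it (ctrl.tcp_to_grasp is the distance from the TCP to the grasp point, in mm); z points along the fingers, y is the line along which they close (so a half turn about z gives the same grasp; the last joint's range is limited). The gripper opens to 85 mm and grips with 20 to 120 N. Pads are 22 mm wide; open, the fingers measure 114 mm over their backs; the gripper's body (76 mm by 85 mm) begins 54 mm behind the grasp point. The pads swing forward as they close: fully open they stand 13 mm farther back than shut.
Start: joints at [-0.873, 0.255, 0.108, 0, -1.424, -0.285], TCP at [220.665, -503.786, 231.283] pointing down, gripper open.
Joint ranges: [-2.95, 2.95], [-1.21, 1.97], [-1.09, 1.5], [-2.87, 1.71], [-2.94, -0.07], [-3.05, 3.05]. Speed limits (rad/s): [2.57, 2.57, 3.14, 3.14, 3.14, 3.14].

### API

Orientations are given as a rotation vector (axis times angle).
In Python, from workcell import ctrl, eoat, kinematics, sensors, optics gives the robot as it stands. Calls block until the motion is done:
- ctrl.move_ptp(position, orientation): joint-space move of the TCP to a pose.
- ctrl.line_to(position, frame=None, speed=150, until_force=None): straight line of the TCP; frame=None keeps the orientation; speed is the mean speed in mm/s. With until_force (N) it stops when the force on the tool has changed by that much, and returns True; else False.
- ctrl.move_joints(angles): joint-space move.
- eoat.command_gripper(opening): finger opening in mm; the grip force is fixed at half the most; returns when the fingers have stopped.
- ctrl.wait(seconds).
- kinematics.ik(position, orientation): joint angles nearest the present ones, or None.
- sensors.read_state(): the state.
- optics.snapshot(name): name is "scene" or "top" or "wrist"; returns (picture, depth): 400x640x3 uint8, red, green, blue; 400x640 float32, mm along the optical axis (not along the pixel's ray), 0 where there is no reading.
- optics.get_calibration(name): a dict with "fx", "fy", "cx", "cy" (pixels), "origin" and "orientation" of the camera in the world. Camera axes: x right, y down, z forward; pixel columns grow to the right and rows downward; lengths in mm; the calibration is good to about 2 mm. A picture is of the moment at which its call begins: read the wrist's pose just before it. get_calibration takes no time and is no camera call; for the wrist camera it gives the pose at the moment of the call.
A pose or a line that the arm cannot do raises ctrl.IKError and nothing moves.
- ctrl.finish_job(): hands the job in; it is judged then, once.
The state is a dict: "clock": time; "q": joint angles; "qd": joint speeds; "tau": joint torques, N m; "position": TCP position; "eef_rot": TCP orientation; "ft_force": force on the tool from outside, world axes, zero at the start; "moment": the same for the moment, N m; "opening": finger opening in mm; "grip_force": force on a finger pad.
Only numpy, scipy, OpenCV 4.12 (cv2) and the standard library are available. Lean on these libraries where they do the work, as an engineer would, in place of code of your own. Each camera call takes 0.05 s, during which the arm holds its last target. There are 200 camera calls.

### The job

Shut the red drain cock on the air manifold right against its stop, then hang every slide carrier by its wire bail on the drying stand, one to a hook, so that it hangs free. Only then open the blue air cock fully to its stop, let it blow for at least five seconds, shut it fully again, and last of all open the red drain cock fully to bleed the line, leaving the carriers hanging. A cock is open with its handle in line with the pipe and shut with it across; never have both open together, and leave the jar, the small white bottle and the beaker along the front edge as they stand.

Things in the scene. Friction and masses are not known exactly. Their poses are not given: they have to be found in the camera images.
- carrier_1: slide carrier, may be absent: white frame 46 (x) x 48 (y) x 36 mm, 0.14 kg; steel-wire bail (6 mm wire) in its y-z plane, opening 36 mm wide, underside of its peak 85 mm above the foot. On the peak a blue tab, 14 (x) x 10 (y) mm, 88 to 126 mm above the foot: pinch it across y at 112 mm. Origin: centre of underside, z up; a half turn about z makes no difference.
- carrier_2: slide carrier, may be absent: white frame 46 (x) x 48 (y) x 36 mm, 0.14 kg; steel-wire bail (6 mm wire) in its y-z plane, opening 36 mm wide, underside of its peak 85 mm above the foot. On the peak a blue tab, 14 (x) x 10 (y) mm, 88 to 126 mm above the foot: pinch it across y at 112 mm. Origin: centre of underside, z up; a half turn about z makes no difference.
- carrier_3: slide carrier, may be absent: white frame 46 (x) x 48 (y) x 36 mm, 0.14 kg; steel-wire bail (6 mm wire) in its y-z plane, opening 36 mm wide, underside of its peak 85 mm above the foot. On the peak a blue tab, 14 (x) x 10 (y) mm, 88 to 126 mm above the foot: pinch it across y at 112 mm. Origin: centre of underside, z up; a half turn about z makes no difference.
- hook_1 (a point): hook seat: middle of the top of the level 42 mm floor of an 8 mm round steel hook, about 230 mm above the worktop. Axes are the stand's: the hook points to -x, its upturned tip is 31 mm to -x and its top 16 mm above the seat; behind runs the air bar, front face 30 mm to +x, top 26 mm above the seat. Hooks are 64 mm apart along y.
- hook_2 (a point): hook seat: middle of the top of the level 42 mm floor of an 8 mm round steel hook, about 230 mm above the worktop. Axes are the stand's: the hook points to -x, its upturned tip is 31 mm to -x and its top 16 mm above the seat; behind runs the air bar, front face 30 mm to +x, top 26 mm above the seat. Hooks are 64 mm apart along y.
- hook_3 (a point): hook seat: middle of the top of the level 42 mm floor of an 8 mm round steel hook, about 230 mm above the worktop. Axes are the stand's: the hook points to -x, its upturned tip is 31 mm to -x and its top 16 mm above the seat; behind runs the air bar, front face 30 mm to +x, top 26 mm above the seat. Hooks are 64 mm apart along y.
- stand: drying stand, fixed, on the right: pale foot plate 70 x 170 x 12 mm, two steel posts, on top the aluminium air bar (22 mm, 180 mm long, along its y, 245 mm high) with three steel J hooks that point to its -x, towards the robot. Origin at the worktop below the middle of the air bar.
- manifold: air manifold, fixed: a pipe (18 mm, along its x, axis 68 mm above the worktop, 216 mm long) on an aluminium foot, with two brass quarter-turn cocks 100 mm apart, the red-handled one at x = -50 mm. Origin: centre of its underside. Between stand and manifold a grey centrifuge about 280 mm tall fills x > 0.47, y -0.25 to 0.20: carry round in front or well above.
- drain_valve (a joint): red-handled drain cock: angle of the handle in rad about the vertical, counter-clockwise from above. 0 = shut, handle across the pipe pointing to the manifold's +y; 1.571 = fully open, handle in line with the pipe pointing to the manifold's -x. Hard stops at both ends. It stays where it is left and takes about 0.22 N m to turn (some 5 N at the grip point).
- air_valve (a joint): blue-handled air cock: same angles as the drain cock (0 shut and across, 1.571 open and in line), same stiffness and stops.
- drain_grip (a point): middle of the red handle's plastic grip, 14 mm wide, 56 mm long, 16 mm tall, 116 mm above the worktop, 50 mm from the turning axis; moves with the handle, its y axis points outwards along the handle.
- air_grip (a point): middle of the blue handle's grip, same sizes, 50 mm from its turning axis; y axis outwards along the handle.
- drain_axis (a point): point on the vertical turning axis of the red handle, at the height of its grip; axes are the manifold's.
- air_axis (a point): point on the vertical turning axis of the blue handle, at the height of its grip; axes are the manifold's.
- buffer_jar: bystander: white jar with blue cap, 66 mm wide, 90 mm high; origin at the centre of its underside. Leave alone.
- dropper_bottle: bystander: small white bottle, 34 mm wide, 88 mm high; origin at the centre of its underside. Leave alone.
- beaker: bystander: clear beaker, 54 mm wide, 68 mm high; origin at the centre of its underside. Leave alone.
Things that resemble listed ones, but are neither listed nor needed, are in the scene too. What is shaped like the carrier_3 but black is not meant.

How it is judged:
By the outcome, as a careful person would: the job done as asked, in the order asked, and still so for the second after the job is handed in, with the robot touching nothing.
Of carrier_1, carrier_2, carrier_3 only 2 to 3 are there at a start; the rules pass over those that are not, and their reading is None.
At some moment in a run one of carrier_1, carrier_2, carrier_3 may be knocked a few centimetres aside while the robot is not near it.
It also fails if it takes over 210 s, if anything falls off the work surface, if the arm or the gripper's body presses on something with over 40 N, if the wrist force passes 120 N, or if a joint passes its speed limit or range.

## Working session

There is one attempt and no reset: what is moved stays moved. The work goes in short steps, each a Python script; the robot and the scene stay as the last script left them, time stands still between calls to the robot, and variables do not carry over. Pictures are saved under pics/ and viewed, at most 14 in all, crops included, and the job is handed in when it is done.

```bash
ls; mkdir -p pics; cat > h.py <<'E'
import numpy as np, cv2
from scipy.spatial.transform import Rotation as R
from workcell import ctrl, eoat, kinematics, sensors, optics
def snap(n,f):
    c=optics.get_calibration(n); p,d=optics.snapshot(n)
    cv2.imwrite('pics/'+f+'.png',p[:,:,::-1]); np.savez('pics/'+f+'.npz',p=p,d=d,**{k:np.array(c[k]) for k in c})
    return p,d,c
def load(f): return np.load('pics/'+f+'.npz')
def cloud(z):
    d=z['d'];v,u=np.mgrid[:400,:640]
    P=np.stack([(u-z['cx'])/z['fx']*d,(v-z['cy'])/z['fy']*d,d],-1)
    o=np.array(z['orientation']); M=R.from_rotvec(o).as_matrix() if o.size==3 else o.reshape(3,3)
    W=P@M.T+z['origin']; W[d==0]=np.nan; return W
def down(yaw): # tool down; closing line (tool y) at angle yaw from world x
    y=np.array([np.cos(yaw),np.sin(yaw),0]);zz=np.array([0,0,-1.]);x=np.cross(y,zz)
    return R.from_matrix(np.stack([x,y,zz],1)).as_rotvec()
E
python3 - <<'E'
from h import *
for n in('scene','top'):
    p,d,c=snap(n,n+'0'); print(n,c)
s=sensors.read_state(); print(s['clock'],s['eef_rot'],s['opening'],ctrl.tcp_to_grasp)
E
```

```text
pics
scene {'fx': 389.47300769753093, 'fy': 389.47300769753093, 'cx': 321.8433998782876, 'cy': 207.79547021265407, 'origin': array([-279.29964551,  758.3305604 ,  728.7085897 ]), 'orientation': array([-0.98608369,  2.12638927, -1.36663532])}
top {'fx': 417.6256910624508, 'fy': 417.6256910624508, 'cx': 317.6016340029626, 'cy': 203.7018604970598, 'origin': array([ 4.97665783e+02, -8.20853123e-01,  1.43109413e+03]), 'orientation': array([-2.15302555,  2.1999611 , -0.0992628 ])}
0.1 [ 6.43699425e-01 -3.07452344e+00 -2.54198934e-03] 85.11548989949738 18.700000000000003
```

View pics/scene0.png

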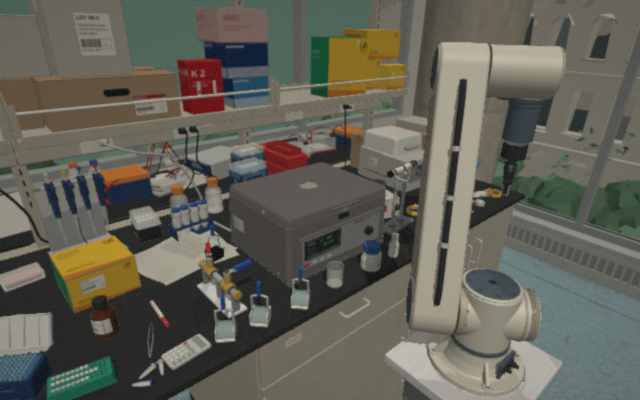

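View pics/top0.png

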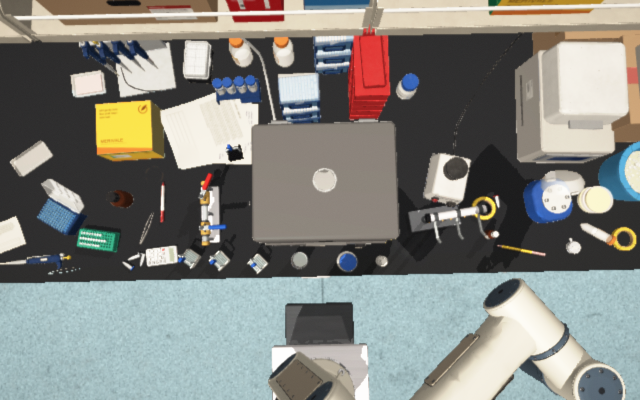

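The scene view shows three white carriers at (225,325), (260,310) and (300,293), which are (190,258), (219,260) and (257,262) in the top view. The black look-alike is on the paper at top (235,152). The manifold is at top (208,210), red cock at (207,182), blue at (216,227). The stand is at top (445,215), with the bystanders at (300,260), (347,261) and (381,261). Next I'll take close crops.

```bash
python3 - <<'E'
from h import *
a=load('top0')['p'][:,:,::-1]; b=load('scene0')['p'][:,:,::-1]
r=lambda i,x0,x1,y0,y1,w,h: cv2.resize(i[y0:y1,x0:x1],(w,h),interpolation=cv2.INTER_CUBIC)
# top 140..280 x 145..275 ; scene 180..320 x 240..350
cv2.imwrite('pics/c1.png',np.hstack([r(a,170,280,140,280,440,560),r(a,400,490,140,280,360,560)]))
cv2.imwrite('pics/c2.png',r(b,180,320,235,345,763,600))
E
```

```text
(no output)
```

View pics/c1.png

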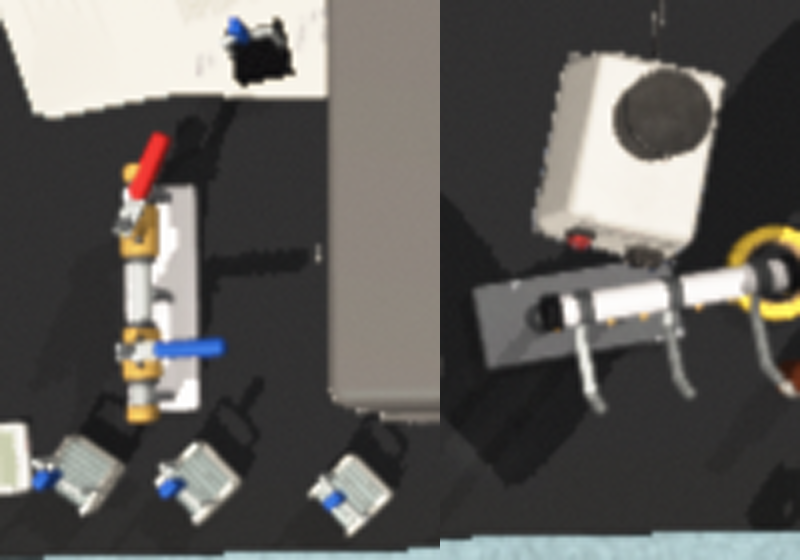

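View pics/c2.png

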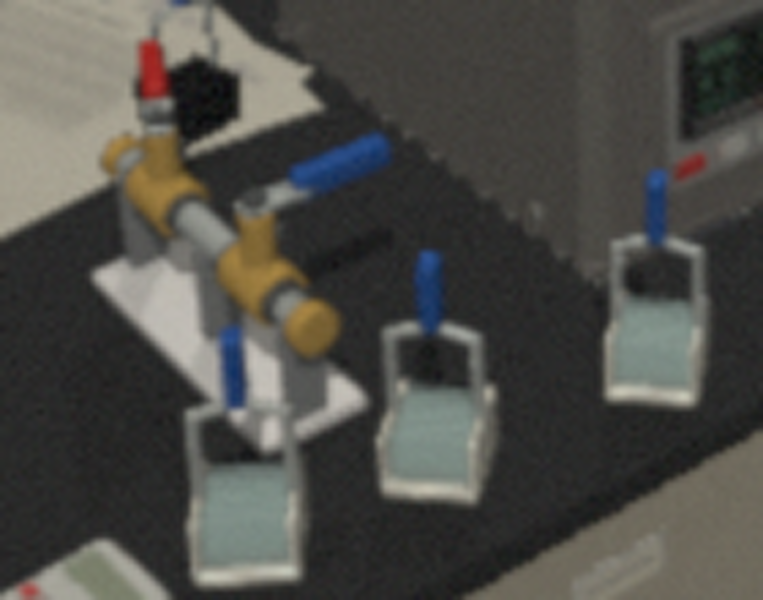

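Crops: three white carriers, each with a blue tab, at c1 (45,475), (170,487) and (332,498). The look-alike is black at c1 (260,50), so I rule it out. The red handle is about 65° open, and the blue one lies across the pipe (shut). All three hooks are visible. Coarse positions next.

```bash
cat >> h.py <<'E'
def blobs(f,col,zlo,zhi,box=None,mn=4):
    z=load(f);W=cloud(z);hsv=cv2.cvtColor(z['p'],cv2.COLOR_RGB2HSV);H,S,V=[hsv[...,i].astype(int) for i in range(3)]
    m={'blue':(H>100)&(H<128)&(S>130)&(V>60),'red':((H<6)|(H>172))&(S>150)&(V>70)}[col]&(W[...,2]>zlo)&(W[...,2]<zhi)
    if box: m&=(W[...,0]>box[0])&(W[...,0]<box[1])&(W[...,1]>box[2])&(W[...,1]<box[3])
    n,l,st,ce=cv2.connectedComponentsWithStats(m.astype(np.uint8),connectivity=8)
    return [(ce[i],st[i,4],W[l==i]) for i in range(1,n) if st[i,4]>=mn]
E
python3 - <<'E'
from h import *
np.set_printoptions(precision=1,suppress=True)
for f in('top0','scene0'):
  for col in('blue','red'):
    print(f,col)
    for c,n,P in blobs(f,col,70,150,(200,650,0,600)): print(c,n,P.mean(0),P.min(0),P.max(0),np.linalg.svd(P-P.mean(0))[2][0])
W=cloud(load('top0'))
for nm,(u,v) in dict(c1=(190,258),c2=(219,260),c3=(257,262),mtop=(203,170),mb=(205,243),h1a=(436,213),h1b=(440,240),h2=(462,235),h3=(490,235),bar1=(430,217),bar2=(480,207)).items(): print(nm,W[v,u])
E
```

```text
top0 blue
[218.3 226.4] 71 [550.1 307.6 123. ] [544.8 285.4 110.2] [557.6 337.5 129.5] [-0.1  1.   0. ]
[180.9 259.4] 21 [450.1 425.  119.1] [444.5 419.5 103. ] [454.8 431.5 128.2] [0.1 0.1 1. ]
[212.4 261.6] 17 [441.3 326.3 122.2] [436.2 321.4 107.1] [446.4 333.3 132.1] [0.1 0.1 1. ]
[252.8 264.6] 13 [429.4 200.1 125.4] [425.  193.7 121.8] [434.3 205.4 129.5] [-0.5  0.8  0.4]
top0 red
scene0 blue
[242.2 264.4] 105 [547.1 312.2 118.8] [541.6 284.6 107. ] [556.7 339.3 125. ] [-0.  1.  0.]
[300.  272.2] 38 [425.2 203.5 110.6] [421.2 197.   90.5] [431.1 207.6 127.7] [-0.1  0.1 -1. ]
[258.2 287.4] 63 [439.2 329.8 111. ] [433.2 320.3  88.2] [448.3 336.3 126.8] [-0.1  0.1 -1. ]
[222.2 301. ] 35 [446.  428.4 113. ] [442.  422.4  93.4] [453.1 431.3 126.3] [-0.1  0.1 -1. ]
scene0 red
c1 [450.7 424.7  26.8]
c2 [441.9 328.2  25.9]
c3 [432.2 202.7  18. ]
mtop [751.5 389.5   0.1]
mb [499.3 360.6  80. ]
h1a [ 569.4 -337.6  255.2]
h1b [ 493.2 -347.4  247.9]
h2 [ 507.7 -494.9    3.4]
h3 [ 505.4 -571.2   50. ]
bar1 [ 558.1 -318.6  261.2]
bar2 [ 583.5 -462.   257.1]
```

```bash
python3 - <<'E'
from h import *
np.set_printoptions(precision=2,suppress=True)
for c,n,P in blobs('top0','red',70,150,(500,800,0,600)): print(c,n,P.mean(0),P.min(0),P.max(0),np.linalg.svd(P-P.mean(0))[2][0])
eoat.command_gripper(60)
ctrl.move_ptp([320,-260,400],down(np.pi/2)); 
c=optics.get_calibration('wrist');s=sensors.read_state();Rt=R.from_rotvec(s['eef_rot'])
print('cam in tool',Rt.inv().apply(c['origin']-s['position']),(Rt.inv()*R.from_rotvec(c['orientation'])).as_rotvec())
ctrl.move_ptp([400,320,400],down(np.pi/2))
s=sensors.read_state();print(s['clock'],s['q'],s['position'])
snap('wrist','w1')
E
```

```text
[207.05 180.78] 82 [695.01 343.2  122.54] [668.53 329.   110.55] [719.79 359.83 129.55] [-0.93  0.37  0.01]
cam in tool [  82.51    0.28 -141.25] [-0.26 -0.26  1.56]
3.7667 [ 0.98  0.19  0.46  0.   -1.83 -2.55] [400.46 319.23 400.26]
```

View pics/w1.png

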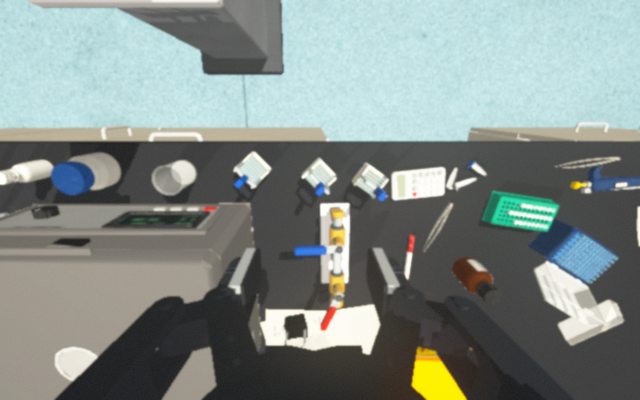

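The wrist view shows the three carriers at (252,172), (318,178) and (370,182), the manifold pipe running from (336,212) to (336,300), the blue handle at (310,251) and the red one at (328,318).

```bash
cat > an.py <<'E'
from h import *
import sys
np.set_printoptions(precision=2,suppress=True)
def handle(f,col,box,lo=108,hi=135):
    b=max(blobs(f,col,lo,hi,box),key=lambda b:b[1]);P=b[2]
    r=cv2.minAreaRect(P[:,:2].astype(np.float32)); d=np.linalg.svd(P[:,:2]-P[:,:2].mean(0))[2][0]
    return np.array(r[0]),r[1],np.degrees(np.arctan2(d[1],d[0])),P[:,2].max(),len(P)
def carriers(f,near):
    W=cloud(load(f));out=[]
    for x,y in near:
        m=(np.hypot(W[...,0]-x,W[...,1]-y)<45)&(W[...,2]>5)&(W[...,2]<45)
        P=W[m]; r=cv2.minAreaRect(P[:,:2].astype(np.float32))
        t=[b[2] for b in blobs(f,'blue',85,140,(x-50,x+50,y-50,y+50))]
        T=np.concatenate(t) if t else np.zeros((1,3))
        out.append((r[0],r[1],r[2],len(P),T.mean(0),T.min(0),T.max(0),len(T)))
    return out
E
python3 - <<'E'
from an import *
print('red',handle('w1','red',(600,800,250,450))); print('blue',handle('w1','blue',(500,650,250,380)))
print('redt',handle('top0','red',(600,800,250,450))); print('bluet',handle('top0','blue',(500,650,250,380)))
for f in('w1','top0','scene0'):
  for c in carriers(f,[(448,427),(440,328),(427,202)]): print(f,*c)
W=cloud(load('w1'));m=(W[...,2]>70)&(W[...,2]<90)&(abs(W[...,1]-365)<25)&(W[...,0]>490)&(W[...,0]<730)
P=W[m];print(len(P),P.min(0),P.max(0)); q=np.polyfit(P[:,0],P[:,1],1);print('pipe',q,np.polyval(q,[550,600,650]))
for x in range(490,730,20):
  k=abs(P[:,0]-x)<10
  if k.any(): print(x,k.sum(),P[k,1].mean(),P[k,1].min(),P[k,1].max())
E
```

```text
red (array([692.47, 346.05]), (11.140094757080078, 50.554359436035156), np.float64(-22.54135524186092), np.float64(124.77034781247607), 144)
blue (array([550.66, 312.86]), (14.285542488098145, 53.400325775146484), np.float64(-87.22643530735354), np.float64(124.54509273737699), 288)
redt (array([694.78, 344.3 ]), (15.432684898376465, 53.95768356323242), np.float64(158.21629557393737), np.float64(129.551304339858), 82)
bluet (array([551.37, 311.42]), (51.949127197265625, 12.710710525512695), np.float64(93.52121562690382), np.float64(129.46289274508536), 71)
w1 (450.8636474609375, 427.5264892578125) (48.090736389160156, 45.07266616821289) 55.25738525390625 520 [449.33 426.54 119.33] [443.36 421.18  99.84] [457.29 434.28 126.55] 85
w1 (442.06036376953125, 329.6382141113281) (48.28675842285156, 45.540260314941406) 43.16582489013672 480 [440.49 329.28 119.83] [435.09 322.26  99.91] [448.89 335.36 127.15] 81
w1 (429.60247802734375, 202.33819580078125) (48.46894454956055, 46.14360809326172) 42.7473030090332 556 [428.13 204.51 119.21] [422.36 195.81  95.2 ] [435.66 209.73 126.5 ] 82
top0 (447
[... 1196 characters left out ...]
07 373.46049966503125
510 96 362.48332042241356 351.66856805224586 373.7379083573423
530 159 362.67540547582416 348.6895740583077 376.4483041698703
550 82 361.5618045588449 348.8409516935571 377.26663170466827
570 10 364.719971096005 349.1901464201107 378.0104917138272
590 70 363.91068288975316 357.1531189079835 370.95234870942016
610 73 364.25685781677765 357.5415293727825 371.7454801312142
630 142 364.87117427504154 350.3839518391519 380.3176523231826
650 83 364.4356385164829 350.5947140028 380.6397653997865
670 19 357.47380210322973 350.88327553843754 378.892410010785
690 20 371.2632934168125 355.3848119859878 378.1018332499526
710 6 372.67538983568306 367.3182784516245 378.32475980043546
```

```bash
cat >> h.py <<'E'
PH=np.radians(1.2)   # pipe direction (manifold -x) yaw
AX={'red':np.array([648.8,365.0,116.]),'blue':np.array([549.3,363.0,116.])}
def vpose(col,th,tilt,flip,r=45,deep=14,dz=0):
    a=th+PH-np.pi/2; h=np.array([np.cos(a),np.sin(a),0]);zz=np.array([0,0,1.])
    tz=-np.cos(tilt)*zz+np.sin(tilt)*h; ty=flip*np.cross(zz,h)
    M=np.stack([np.cross(ty,tz),ty,tz],1)
    return AX[col]+r*h+deep*tz+[0,0,dz], R.from_matrix(M).as_rotvec()
E
python3 - <<'E'
from h import *
np.set_printoptions(precision=2,suppress=True)
for col in('red','blue'):
 for flip in(1,-1):
  for th in(-5,20,45,66,95):
   o=[]
   for t in(-20,0,20,30,40,50):
    p,r=vpose(col,np.radians(th),np.radians(t),flip)
    q=kinematics.ik(p,r); o.append('None' if q is None else str(np.array(q)[[3,4,5]]))
   print(col,flip,th,o)
E
```

```text
red 1 -5 ['[-0.32 -1.14  2.66]', '[ 0.   -1.32  2.4 ]', '[ 0.23 -1.59  2.26]', '[ 0.32 -1.73  2.24]', '[ 0.42 -1.87  2.23]', '[ 0.52 -2.01  2.24]']
red 1 20 ['None', '[ 0.   -1.36  2.85]', '[ 0.32 -1.39  2.62]', '[ 0.46 -1.43  2.52]', '[ 0.59 -1.49  2.44]', '[ 0.7  -1.57  2.36]']
red 1 45 ['[-0.33 -1.68 -2.85]', '[ 0.   -1.39 -3.  ]', '[ 0.38 -1.17  2.99]', '[ 0.59 -1.12  2.79]', '[ 0.79 -1.12  2.59]', '[ 0.98 -1.16  2.41]']
red 1 66 ['[-0.3  -1.92 -2.58]', '[ 0.   -1.42 -2.64]', '[ 0.39 -1.01 -2.96]', '[ 0.68 -0.86  3.03]', '[ 1.03 -0.79  2.69]', '[ 1.36 -0.84  2.37]']
red 1 95 ['None', '[-0.   -1.45 -2.15]', '[ 0.29 -0.84 -2.4 ]', '[ 0.66 -0.54 -2.77]', '[ 1.59 -0.33  2.71]', 'None']
red -1 -5 ['[-0.32 -1.14 -0.49]', '[ 0.   -1.32 -0.74]', '[ 0.23 -1.59 -0.88]', '[ 0.32 -1.73 -0.91]', '[ 0.42 -1.87 -0.91]', '[ 0.52 -2.01 -0.9 ]']
red -1 20 ['[-0.35 -1.41 -0.07]', '[ 0.   -1.36 -0.29]', '[ 0.32 -1.39 -0.52]', '[ 0.46 -1.43 -0.62]', '[ 0.59 -1.49 -0.71]', '[ 0.7  -1.57 -0.78]']
red -1 45 ['[-0.33 -1.68  0.29]', '[ 0.   -1.39  0.15]', '[ 0.38 -1.17 -0.16]', '[ 0.59 -1.12 -0.35]', '[ 0
[... 1026 characters left out ...]
 '[ 0.   -1.2  -0.84]', '[ 0.2  -1.47 -1.  ]', '[ 0.28 -1.61 -1.04]', '[ 0.35 -1.75 -1.07]', '[ 0.42 -1.88 -1.08]']
blue -1 20 ['[-0.36 -1.25 -0.08]', '[ 0.   -1.22 -0.39]', '[ 0.31 -1.29 -0.65]', '[ 0.44 -1.36 -0.76]', '[ 0.54 -1.44 -0.85]', '[ 0.64 -1.53 -0.93]']
blue -1 45 ['[-0.34 -1.49  0.29]', '[ 0.   -1.25  0.06]', '[ 0.39 -1.1  -0.31]', '[ 0.59 -1.08 -0.51]', '[ 0.77 -1.11 -0.7 ]', '[ 0.93 -1.18 -0.87]']
blue -1 66 ['[-0.29 -1.65  0.58]', '[ 0.   -1.27  0.42]', '[ 0.42 -0.93  0.01]', '[ 0.72 -0.84 -0.29]', '[ 1.04 -0.82 -0.61]', '[ 1.32 -0.89 -0.89]']
blue -1 95 ['[-0.19 -1.82  0.98]', '[ 0.   -1.29  0.9 ]', '[ 0.36 -0.75  0.56]', '[ 0.83 -0.5   0.1 ]', '[ 1.7  -0.37 -0.62]', 'None']
```

```bash
python3 - <<'E'
from h import *
np.set_printoptions(precision=0,suppress=True)
W=cloud(load('scene0'))
for u,v in[(525,60),(530,75),(525,92),(520,110),(517,135),(512,155),(508,185),(508,192),(455,60),(445,200)]: print(u,v,W[v,u])
W=cloud(load('top0'))
for u,v in[(600,385),(520,300),(480,330),(320,150),(252,235),(396,235)]: print(u,v,W[v,u])
for col,th in(('red',66),('red',-3),('red',93),('blue',0),('blue',93)):
  print(col,th,[kinematics.ik(*vpose(col,np.radians(th),0,-1,dz=dz)) is not None for dz in(0,40,80,120,160)])
E
```

```text
525 60 [ 64. -61. 677.]
530 75 [ 49. -64. 651.]
525 92 [ 57. -78. 617.]
520 110 [ 212. -460.  514.]
517 135 [ 205. -463.  439.]
512 155 [ 208. -470.  374.]
508 185 [ 194. -458.  280.]
508 192 [  445. -1124.    -0.]
455 60 [161.  25. 673.]
445 200 [103.  76. 407.]
600 385 [ 229. -504.  654.]
520 300 [ 380. -376.  641.]
480 330 [ 319. -313.  603.]
320 150 [762. -15. 230.]
252 235 [519. 186. 229.]
396 235 [ 510. -226.  236.]
red 66 [True, True, True, True, True]
red -3 [True, True, True, True, True]
red 93 [True, True, True, True, True]
blue 0 [True, True, True, True, True]
blue 93 [True, True, True, True, True]
```

```bash
cat >> h.py <<'E'
def turn(col,t0,t1,over=8,r=45,lift=80):
    """turn handle from t0 to t1 (deg); straddle it, sweep, press on the stop"""
    D=np.radians; s=np.sign(t1-t0)
    eoat.command_gripper(30)
    ctrl.move_ptp(*vpose(col,D(t0),0,-1,r=r,dz=lift))
    p,o=vpose(col,D(t0),0,-1,r=r)
    if ctrl.line_to(p,speed=80,until_force=15): print('touch on descent',sensors.read_state()['position']); return False
    eoat.command_gripper(19); hit=False
    f0=sensors.read_state()['ft_force'];
    path=list(np.linspace(t0,t1-s*6,7)[1:])
    for th in path: ctrl.line_to(*vpose(col,D(th),0,-1,r=r),speed=60)
    f1=sensors.read_state()['ft_force']
    for th in np.arange(t1-s*6,t1+s*(over+.1),s*2)[1:]:
        p,o=vpose(col,D(th),0,-1,r=r)
        ctrl.line_to(p,o,speed=25)
        f=sensors.read_state()['ft_force']; ft=np.linalg.norm((f-f0)[:2])
        print('th',th,'f',np.round(f-f0,1))
        if ft>22: hit=True; break
    ctrl.line_to(*vpose(col,D(th-s*5),0,-1,r=r),speed=40)
    eoat.command_gripper(30)
    p,o=vpose(col,D(th-s*5),0,-1,r=r,dz=lift); ctrl.line_to(p,speed=120)
    print('hit',hit,'turn force',np.round(f1-f0,1),'clock',sensors.read_state()['clock']); return hit
E
python3 - <<'E'
from h import *
turn('red',66,0)
ctrl.move_ptp([430,320,350],down(np.pi/2)); snap('wrist','w2')
from an import *
print(handle('w2','red',(550,800,250,450)))
p=load('w2')['p'][150:400,170:480,::-1]; cv2.imwrite('pics/w2c.png',cv2.resize(p,None,fx=2.4,fy=2.4,interpolation=2))
E
```

```text
th 4.0 f [4.3 1.6 0.7]
th 2.0 f [4.5 2.  1.2]
th 0.0 f [4.1 0.8 0.6]
th -2.0 f [3.7 1.7 1.2]
th -4.0 f [ 7.8  2.  -0.7]
th -6.0 f [14.9  1.7 -3.3]
th -8.0 f [21.2  1.9 -6.2]
hit False turn force [2.2 2.7 0.1] clock 13.25
(array([648.46, 315.43]), (54.069061279296875, 13.351628303527832), np.float64(89.81664225042509), np.float64(124.85605099964937), 356)
```

View pics/w2c.png

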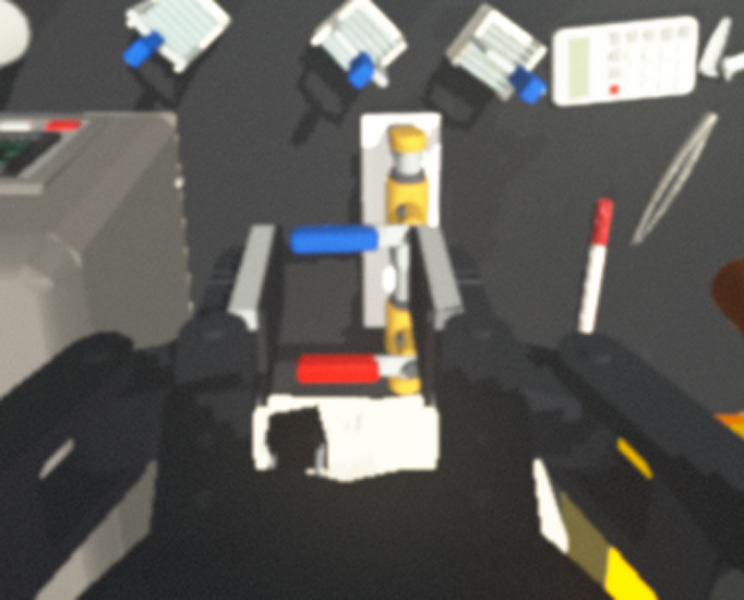

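The red handle is now across the pipe at crop (340,368), parallel to the blue one at (335,240). The last sweep pressed on its stop with 21 N, so it is shut. Next I'll check the bail planes, then look at the stand.

```bash
python3 - <<'E'
from an import *
near=[(450,427.5),(441,329.5),(429,202.8)]
for f in('w1','w2','scene0'):
  W=cloud(load(f))
  for c in carriers(f,near)[:3] if f=='w2' else []: print(f,*c)
  for x,y in near:
    P=W[(np.hypot(W[...,0]-x,W[...,1]-y)<35)&(W[...,2]>48)&(W[...,2]<90)]
    if len(P)>8:
      d=np.linalg.svd(P[:,:2]-P[:,:2].mean(0))[2][0];print(f,'bail',len(P),P.mean(0),np.degrees(np.arctan(d[1]/d[0])))
def q6(p,yaw):
  q=kinematics.ik(p,down(np.radians(yaw))); return None if q is None else round(q[5],2)
for p,ys in (((450,427,94),(55,-125)),((429,203,94),(43,-137)),((510,-380,300),(98,-82)),((400,-350,420),(98,-82))): print(p,[q6(p,y) for y in ys])
ctrl.move_ptp([400,200,420],down(-np.pi/2)); ctrl.move_ptp([430,-370,430],down(-np.pi/2)); 
print(sensors.read_state()['clock'],sensors.read_state()['q']); snap('wrist','s1')
E
```

```text
w1 bail 66 [442.67 416.08  78.52] 55.2573409361388
w1 bail 86 [438.58 326.83  77.3 ] 44.384934691774475
w1 bail 115 [428.93 203.    77.76] 43.01974237223909
w2 (451.3009033203125, 427.55712890625) (48.79559326171875, 45.71984100341797) 55.1058235168457 653 [449.73 426.33 119.05] [443.76 420.91  96.72] [458.13 433.71 126.69] 116
w2 (442.0679626464844, 329.60107421875) (48.716819763183594, 45.120452880859375) 43.62704086303711 575 [440.99 329.05 120.89] [434.86 322.45 102.63] [449.87 335.22 126.2 ] 99
w2 (429.5600280761719, 202.93710327148438) (48.50516891479492, 45.3514518737793) 43.55513381958008 695 [428.49 204.44 118.2 ] [422.32 195.11  93.42] [436.74 209.85 126.32] 124
w2 bail 83 [442.37 415.36  78.79] 54.94549276576472
w2 bail 101 [439.19 327.19  79.19] 44.16006662431065
w2 bail 149 [428.82 202.89  77.42] 42.991004570752345
scene0 bail 91 [449.93 427.54  72.98] 54.79419230767028
scene0 bail 86 [441.39 328.94  71.93] 43.35372671916312
scene0 bail 67 [428.05 201.4   73.05] 42.41742454385004
(450, 427, 94) [None, np.float64(-0.05)]
(429, 203, 94) [None, np.float64(-0.02)]
(510, -380, 300) [np.float64(-1.04), np.float64(2.11)]
(400, -350, 420) [np.float64(-1.01), np.float64(2.13)]
19.675 [-0.43  0.34  0.74 -0.   -1.96  2.01]
```

View pics/s1.png

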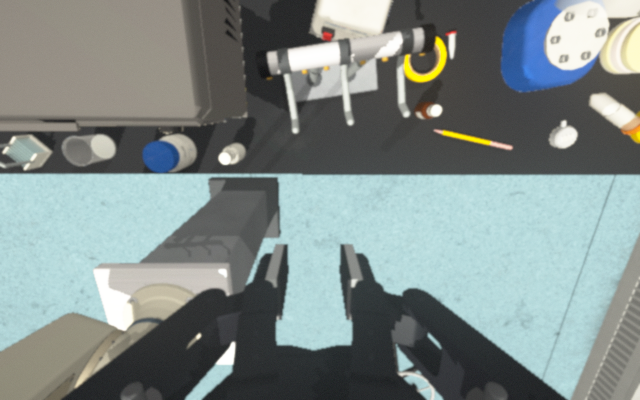

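The stand from above: the air bar runs from (262,62) to (435,35). The hook tips are at (296,130), (350,122) and (405,113), and all three hooks are empty.

```bash
python3 - <<'E'
from an import *
for f in('s1','top0'):
  W=cloud(load(f)); z=W[...,2]
  box=(W[...,0]>470)&(W[...,0]<640)&(W[...,1]>-520)&(W[...,1]<-280)
  V=cv2.cvtColor(load(f)['p'],cv2.COLOR_RGB2HSV)[...,2]
  b=box&(z>240)&(z<275); P=W[b]
  print(f,'high',len(P),P.min(0),P.max(0),np.percentile(z[b],[10,50,90]))
  # bar: fit line robustly
  B=P[P[:,0]>545]; q=cv2.fitLine(B[:,:2].astype(np.float32),cv2.DIST_HUBER,0,.01,.01).ravel(); print('bar',q,np.degrees(np.arctan2(q[1],q[0])))
  d=q[:2]*np.sign(q[1]); c=q[2:]  # d along +y stand
  n=np.array([d[1],-d[0]])  # stand +x
  al=(B[:,:2]-c)@d; ac=(B[:,:2]-c)@n; print('bar along',np.percentile(al,[0,1,99,100]),'across',np.percentile(ac,[1,50,99]),'mid',c+d*(np.percentile(al,1)+np.percentile(al,99))/2)
  m=box&(z>205)&(z<262); H=W[m]; a=(H[:,:2]-c)@n; s=(H[:,:2]-c)@d
  k=(a<-18)&(a>-85); H=H[k];a=a[k];s=s[k]
  o=np.argsort(s); brk=np.where(np.diff(s[o])>12)[0]+1
  for g in np.split(o,brk):
    if len(g)<5: continue
    print('hook n',len(g),'s',s[g].mean(),'a',a[g].min(),a[g].max(),'slope',np.polyfit(a[g],s[g],1))
    for lo in range(-85,-18,8):
      kk=(a[g]>=lo)&(a[g]<lo+8)
      if kk.any(): print('   a',lo+4,'s %.1f z %.1f'%(s[g][kk].mean(),H[g][kk][:,2].max()),kk.sum())
E
```

```text
s1 high 4581 [ 485.82 -491.96  240.02] [ 595.82 -308.51  258.7 ] [246.95 253.12 255.62]
bar [   0.14   -0.99  568.76 -401.66] -81.7856
bar along [-90.39 -88.21  91.15  93.26] across [-10.84  -0.01  12.56] mid [ 568.55 -400.2 ]
hook n 376 s -61.54813721468249 a -73.61857357158515 -18.04656633937515 slope [ -0.01 -61.87]
   a -73 s -61.8 z 246.5 28
   a -65 s -61.1 z 244.9 59
   a -57 s -61.3 z 233.9 52
   a -49 s -61.8 z 229.0 52
   a -41 s -61.8 z 230.0 56
   a -33 s -61.4 z 229.8 56
   a -25 s -61.6 z 230.2 52
   a -17 s -61.7 z 229.6 21
hook n 356 s 1.8496870880399634 a -73.52734571424477 -18.099582271015603 slope [-0.   1.7]
   a -73 s 1.7 z 245.0 27
   a -65 s 2.0 z 245.3 54
   a -57 s 2.0 z 232.7 50
   a -49 s 1.8 z 229.7 47
   a -41 s 1.7 z 229.7 52
   a -33 s 1.8 z 230.2 52
   a -25 s 1.9 z 230.4 53
   a -17 s 1.6 z 229.4 21
hook n 346 s 65.18227265299484 a -74.25605140512717 -18.068166053083605 slope [ 0.   65.29]
   a -73 s 65.3 z 245.6 28
   a -65 s 64.9 z 244.5 51
   a -57 s 65.2 z 232.7 47
   a -49 s 65.2 z 230.3 47
   a -41 s 65.3 z 231.5 48
   a -33 s 65.2 z 229.9 51
  
[... 489 characters left out ...]
-41 s -64.2 z 234.5 7
   a -33 s -64.6 z 232.5 9
   a -25 s -64.6 z 233.1 9
   a -17 s -63.7 z 233.3 3
hook n 58 s -0.5848399709945535 a -75.48516949989947 -19.488108193185013 slope [-0.02 -1.31]
   a -73 s -0.9 z 249.4 6
   a -65 s 0.2 z 245.8 10
   a -57 s -0.1 z 236.7 8
   a -49 s -0.5 z 232.0 8
   a -41 s -1.2 z 232.0 8
   a -33 s -1.0 z 232.8 7
   a -25 s -1.1 z 235.6 8
   a -17 s 0.2 z 233.3 3
hook n 59 s 63.3518279475656 a -73.42943654535237 -18.03086613309419 slope [-0.01 62.73]
   a -73 s 63.7 z 247.8 5
   a -65 s 63.9 z 247.9 11
   a -57 s 62.8 z 232.8 8
   a -49 s 64.4 z 234.6 6
   a -41 s 63.0 z 232.9 9
   a -33 s 62.6 z 231.1 9
   a -25 s 62.7 z 235.8 8
   a -17 s 64.9 z 236.1 3
```

```bash
cat > job.py <<'E'
from an import *
d=np.array([np.cos(np.radians(98.21)),np.sin(np.radians(98.21)),0]);n=np.array([d[1],-d[0],0])
HY=np.radians(98.21)
def seat(s): return np.array([568.9,-401.5,0])+d*s-41*n+[0,0,230]
def find(f,x,y):
    c=carriers(f,[(x,y)])[0]; W=cloud(load(f))
    P=W[(np.hypot(W[...,0]-c[0][0],W[...,1]-c[0][1])<35)&(W[...,2]>48)&(W[...,2]<90)]
    v=np.linalg.svd(P[:,:2]-P[:,:2].mean(0))[2][0]; yb=np.degrees(np.arctan2(v[1],v[0]))
    yaw=c[2]+90*round((yb-c[2])/90)   # frame edge nearest to bail direction
    print('carrier',np.round(c[0],1),np.round(c[1],1),'rect',round(c[2],1),'bail',round(yb%180,1),'n',c[3],len(P),'tab',c[4])
    return np.array(c[0]),yaw
def pick(xy,yaw):
    yaw=(yaw+180)%180-180   # -180..0
    o=down(np.radians(yaw)); eoat.command_gripper(40)
    ctrl.move_ptp([*xy,300],o)
    ctrl.line_to([*xy,150],speed=200)
    if ctrl.line_to([*xy,94],speed=70,until_force=10): print('touch!',sensors.read_state()['position']); return False
    eoat.command_gripper(0); s=sensors.read_state(); print('grip',s['opening'],s['grip_force'],s['ft_force'],s['clock'])
    ctrl.line_to([*xy,200],speed=120); ctrl.line_to([*xy,425],speed=250)
    s=sensors.read_state(); print('lifted',s['opening'],s['ft_force']); return s['opening']>6
def hang(sd):
    S=seat(sd); o=down(HY); z0=27-18.7  # TCP rel. to underside of peak
    ctrl.move_ptp(S-95*n+[0,0,425-230],o)
    ctrl.line_to(S-95*n+[0,0,25+z0],speed=200)
    f0=sensors.read_state()['ft_force']
    if ctrl.line_to(S+[0,0,25+z0],speed=80,until_force=8): print('touch in',sensors.read_state()['position'],sensors.read_state()['ft_force']-f0); return False
    r=ctrl.line_to(S+[0,0,z0-2],speed=40,until_force=6); s=sensors.read_state()
    print('seated',r,s['position']-S-[0,0,z0],s['ft_force']-f0)
    eoat.command_gripper(30); ctrl.line_to(s['position']+[0,0,90],speed=120)
    ctrl.line_to(S-60*n+[0,0,180],speed=250); print('clock',sensors.read_state()['clock']); return True
E
python3 - <<'E'
from job import *
for s in(-61.5,1.8,65.2):
  S=seat(s);print(S,[kinematics.ik(S-a*n+[0,0,b],down(HY)) is not None for a,b in((95,195),(95,33),(0,33),(0,8),(0,98))])
snap('scene','sc1')
xy,yaw=find('sc1',429,202); find('sc1',441,329); find('sc1',450,427)
if abs(xy[0]-428.3)<5 and abs(xy[1]-201.8)<5 and pick(xy+[1.2,1.0],yaw): hang(-61.5)
snap('wrist','s2'); snap('scene','sc2')
cv2.imwrite('pics/v.png',np.hstack([load('s2')['p'][:,150:560,::-1],load('sc2')['p'][100:,180:550,::-1][:,:370].copy() if 0 else cv2.resize(load('sc2')['p'][130:330,180:550,::-1],(370,400))]))
E
```

```text
[ 537.1  -468.22  230.  ] [True, True, True, True, True]
[ 528.06 -405.57  230.  ] [True, True, True, True, True]
[ 519.01 -342.82  230.  ] [True, True, True, True, True]
carrier [428.6 201.3] [47.8 49.8] rect 41.8 bail 41.9 n 299 68 tab [425.29 203.58 110.03]
carrier [441.4 328.3] [48.1 48.1] rect 43.5 bail 43.2 n 368 87 tab [438.99 329.89 110.89]
carrier [450.7 426. ] [48.3 49.6] rect 52.6 bail 55.2 n 408 90 tab [446.92 428.09 112.74]
grip 8.532678346296244 58.8172709941864 [-1.71 -0.62  3.53] 24.3667
lifted 8.998244696010218 [ 0.06  0.36 -1.7 ]
seated True [-0.11 -0.09  1.54] [ 0.54 -0.39  3.45]
clock 33.6
```

View pics/v.png

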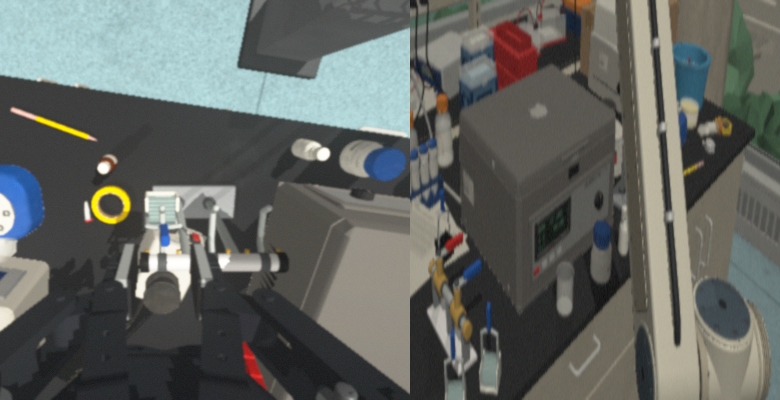

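The first carrier hangs on the far hook (left crop, tab at (165,238)). The other two still stand at their places. Next, the second carrier to the middle hook and the third to the near hook, re-finding each one before I pick it.

```bash
python3 - <<'E'
from job import *
ok=True
for k,((x,y),s) in enumerate((((441.4,328.3),1.8),((450.2,426.3),65.2))):
    f='sc3%d'%k; snap('scene',f); xy,yaw=find(f,x,y)
    if np.hypot(xy[0]-x,xy[1]-y)>4: print('moved'); ok=False; break
    if not(pick(xy+[1.0,1.2],yaw) and hang(s)): ok=False;break
S=seat(1.8); o=down(HY)
if ok: ctrl.move_ptp(S-60*n+[0,0,200],o); 
snap('wrist','s3'); snap('scene','sc4')
cv2.imwrite('pics/v2.png',np.hstack([load('s3')['p'][:,150:560,::-1],cv2.resize(load('sc4')['p'][130:330,180:550,::-1],(370,400))]))
E
```

```text
carrier [442.1 327.9] [48.9 50.9] rect 42.6 bail 43.0 n 372 86 tab [438.54 330.06 111.21]
grip 9.339630611880937 58.886852860450745 [-1.12 -0.1   2.62] 39.1
lifted 8.884971850514555 [-0.02  0.32 -1.94]
seated True [-0.15 -0.01  1.37] [ 0.92 -1.09  4.74]
clock 48.4917
carrier [450.9 426.4] [48.1 47.8] rect 54.7 bail 55.0 n 408 89 tab [446.18 428.36 113.4 ]
grip 9.067388115807203 58.93247365951538 [-1.32 -1.13  2.7 ] 54.0083
lifted 9.044108651155634 [-0.03 -0.71 -2.12]
seated True [-0.19  0.04  1.27] [-1.    0.25  4.15]
clock 63.525
```

View pics/v2.png

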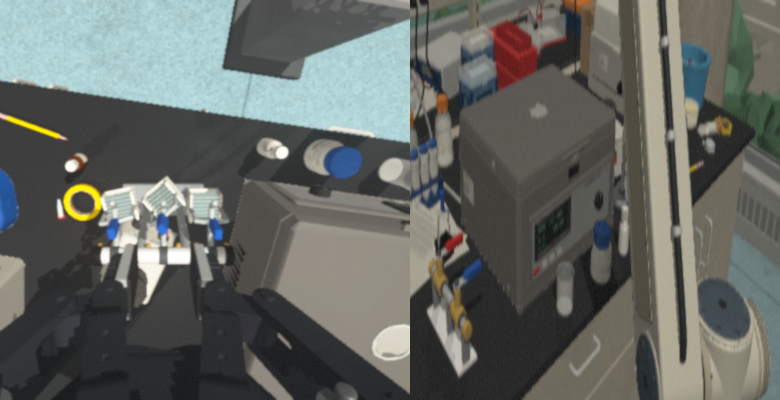

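All three are on their hooks, but the middle one at (165,195) looks yawed. I'll wait a moment and look closer.

```bash
python3 - <<'E'
from job import *
ctrl.wait(1.0)
ctrl.move_ptp(seat(1.8)-110*n+[0,0,220],down(HY)); snap('wrist','s4'); print(sensors.read_state()['clock'])
a=load('s3')['p'][160:290,230:400,::-1]; b=load('s4')['p'][:,:,::-1]
cv2.imwrite('pics/v3.png',np.hstack([cv2.resize(a,(390,400),interpolation=2),cv2.resize(b[100:300,200:405],(410,400),interpolation=2)]))
W=cloud(load('s4'))
for s in(-61.5,1.8,65.2):
  S=seat(s);rel=W-S;A=rel@n;Y=rel@d;z=W[...,2]
  m=(abs(Y)<40)&(abs(A)<40)&(z>150)&(z<185)
  P=np.stack([A[m],Y[m]],1).astype(np.float32); print(s,len(P),cv2.minAreaRect(P) if len(P)>5 else '')
  for b in blobs('s4','blue',225,285,(S[0]-35,S[0]+35,S[1]-31,S[1]+31)): q=b[2].mean(0)-S;print('  tab',q@n,q@d,q[2],b[1])
E
```

```text
65.3917
-61.5 908 ((5.595502853393555, 3.691242218017578), (70.989013671875, 66.13298034667969), 86.54219818115234)
  tab -7.107718576204506 0.6870705072176182 20.41549237321297 44
1.8 1005 ((-0.06690216064453125, -0.008190155029296875), (79.82205200195312, 79.78025817871094), 0.18076787889003754)
  tab -10.03256340525975 -1.4835403969493854 30.659249536322534 137
65.2 919 ((7.871454238891602, -7.39202880859375), (62.36309051513672, 64.14824676513672), 2.0398952960968018)
  tab -6.256100667705711 0.08613162550097087 18.66118323807487 49
```

View pics/v3.png

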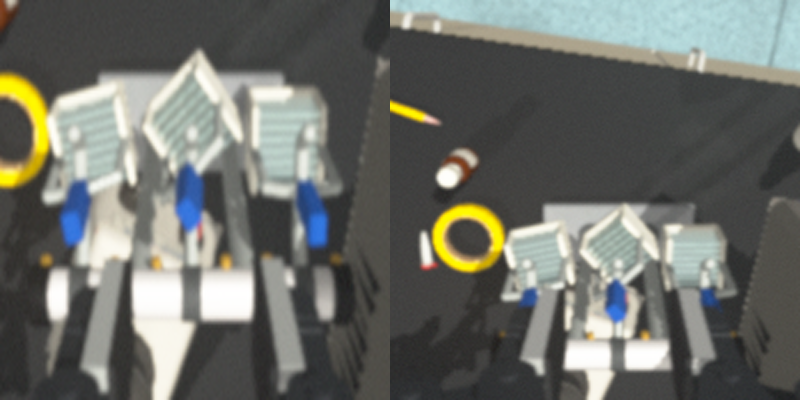

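```bash
python3 - <<'E'
from job import *
for f in('s3','s4'):
  W=cloud(load(f)); rel=W-seat(1.8);A=rel@n;Y=rel@d;z=W[...,2]
  m=((z>150)&(z<186)&(abs(Y)<110)&(A<60)&(A>-60)).astype(np.uint8)
  N,l,st,ce=cv2.connectedComponentsWithStats(m,connectivity=4)
  for i in range(1,N):
    if st[i,4]>60:
      k=l==i; P=np.stack([A[k],Y[k]],1).astype(np.float32); r=cv2.minAreaRect(P); print(f,'frame',st[i,4],ce[i],np.round(r[0],1),np.round(r[1],1),round(r[2],1),'Y',P[:,1].min(),P[:,1].max())
  m=((z>200)&(z<226)&(abs(Y)<100)&(A<30)&(A>-30))
  for s in(-63.3,0,63.4):
    k=m&(abs(Y-s)<28); P=np.stack([A[k],Y[k]],1)
    if len(P)>6:
      v=np.linalg.svd(P-P.mean(0))[2][0]; print(f,'bail',len(P),P.mean(0),'ang from stand y',np.degrees(np.arctan(-v[0]/v[1])))
  for b in blobs(f,'blue',225,285,(490,580,-500,-300),mn=15): q=b[2]-seat(1.8);print(f,'tab',b[1],q.mean(0)@n,q.mean(0)@d,'top z',b[2][:,2].max(),'rect',cv2.minAreaRect(np.stack([q@n,q@d],1)[b[2][:,2]>b[2][:,2].max()-8].astype(np.float32)))
E
```

```text
s3 frame 832 [312.11 196.38] [-9.6  0.5] [46.  48.9] 39.8 Y -32.0189 32.693977
s3 frame 800 [270.32 202.52] [ -0.1 -65.1] [45.5 48.5] 12.4 Y -93.69285 -38.05485
s3 frame 835 [353.1  202.99] [-0.2 62.3] [44.7 48.5] 0.6 Y 38.076763 86.54966
s3 frame 81 [293.02 228.2 ] [ 38.3 -32.2] [13.5  6.4] 85.2 Y -39.26213 -25.766932
s3 frame 81 [332.38 228.11] [38.  30.1] [ 5.8 13.6] 16.9 Y 24.41808 37.366055
s3 bail 70 [ -2.85 -61.92] ang from stand y 11.862647196147433
s3 bail 55 [-9.76 -1.25] ang from stand y 40.19395983432127
s3 bail 74 [-1.4  62.82] ang from stand y 0.8429825451638013
s3 tab 172 -9.356189639331928 -1.3349661034708635 top z 271.48725463920994 rect ((-6.942645072937012, -2.5448155403137207), (12.391956329345703, 9.23260498046875), 38.470577239990234)
s3 tab 166 -3.4067631517829877 -61.77571280263428 top z 271.32559041355444 rect ((-0.8715043067932129, -62.404720306396484), (13.878409385681152, 9.808505058288574), 11.260032653808594)
s3 tab 174 -2.875796359584214 63.61215473275348 top z 271.5593920309119 rect ((-0.24326038360595703, 64.5702133178711), (9.909361839294434, 13.4901
[... 468 characters left out ...]
from stand y 12.030518087993073
s4 bail 63 [-11.18   0.67] ang from stand y 39.05968645672799
s4 bail 70 [-2.5  63.46] ang from stand y 0.11172038013221561
s4 tab 137 -10.032563405259504 -1.4835403969493726 top z 271.6477601885196 rect ((-7.813621520996094, -1.9745426177978516), (12.076105117797852, 8.60966968536377), 33.41990661621094)
s4 tab 44 -7.107718576204233 -62.61292949278248 top z 261.16629321122565 rect ((-7.242390155792236, -63.03242111206055), (7.911932468414307, 2.0158817768096924), 88.27892303466797)
s4 tab 49 -6.256100667705555 63.486131625500946 top z 259.27584842854503 rect ((-6.348272800445557, 63.80435562133789), (1.8346811532974243, 7.948065280914307), 10.786544799804688)
```

All three are fully seated: the tab tops are at 271 mm, as expected. The middle one is yawed 40° and 9 mm off centre, with about 5 mm clear of each neighbour. I'll straighten it by gripping at its own yaw, lifting a little, turning and setting it back.

```bash
python3 - <<'E'
from job import *
S=seat(1.8); p=S-9.3*n-0.7*d; o=down(HY+np.radians(39.8)); h=12
print(kinematics.ik(p+[0,0,h],o))
eoat.command_gripper(26)
ctrl.move_ptp(p+[0,0,110],o)
if ctrl.line_to(p+[0,0,h],speed=80,until_force=8): print('touch',sensors.read_state()['position']-S)
else:
    eoat.command_gripper(0); s=sensors.read_state(); print('grip',s['opening'],s['ft_force'])
    ctrl.line_to(p+[0,0,h+4],speed=30)
    ctrl.line_to(S-3*n+[0,0,h+4],down(HY),speed=8)
    ctrl.line_to(S-3*n+[0,0,h+.3],speed=20); print(sensors.read_state()['ft_force'])
    eoat.command_gripper(22); ctrl.line_to(S-3*n+[0,0,110],speed=100)
ctrl.move_ptp(S-60*n+[0,0,200],down(HY)); snap('wrist','s5'); print(sensors.read_state()['clock'])
W=cloud(load('s5')); rel=W-S;A=rel@n;Y=rel@d;z=W[...,2]
m=((z>150)&(z<186)&(abs(Y)<110)&(A<60)&(A>-60)).astype(np.uint8)
N,l,st,ce=cv2.connectedComponentsWithStats(m,connectivity=4)
for i in range(1,N):
    if st[i,4]>200:
      k=l==i; P=np.stack([A[k],Y[k]],1).astype(np.float32); r=cv2.minAreaRect(P); print('frame',np.round(r[0],1),np.round(r[1],1),round(r[2],1),'Y',P[:,1].min(),P[:,1].max())
for b in blobs('s5','blue',225,290,(490,580,-500,-300),mn=15): q=b[2]-S;print('tab',b[1],q.mean(0)@n,q.mean(0)@d,'top z',b[2][:,2].max())
E
```

```text
[-0.43  0.48  0.47  0.   -1.56 -0.3 ]
grip 9.065047795588274 [ 0.92 -2.15  1.77]
[0.06 0.04 1.23]
71.4417
frame [ -0.1 -64.9] [45.6 48.4] 12.1 Y -93.19264 -37.679405
frame [-4.6 -0.8] [49.  41.3] 89.4 Y -25.077215 23.739405
frame [ 0.1 62.4] [45.5 48.3] 0.1 Y 38.248447 86.52613
tab 123 -5.8081242419730055 1.2203917684926329 top z 271.3114191905672
tab 168 -3.484463487170448 -61.762696621232955 top z 271.7066852180048
tab 171 -2.800407737953801 63.71162508435766 top z 271.6652245229079
```

```bash
python3 - <<'E'
from job import *
ctrl.move_ptp([400,200,420],down(-np.pi/2))
turn('blue',0,90,over=10)
t0=sensors.read_state()['clock']
ctrl.move_ptp([430,320,350],down(np.pi/2)); snap('wrist','w3')
for col,b in(('blue',(480,660,230,400)),('red',(600,800,250,450))): print(col,handle('w3',col,b))
print(t0,sensors.read_state()['clock'])
E
```

```text
th 86.0 f [-0.9 -4.1 -1.5]
th 88.0 f [-0.1 -3.  -1.9]
th 90.0 f [ 1.3 -3.1 -3.2]
th 92.0 f [-0.6 -2.7 -2.8]
th 94.0 f [-1.3 -5.4 -1.4]
th 96.0 f [-0.9 -9.6 -1. ]
th 98.0 f [ -1.1 -14.5   0.1]
th 100.0 f [ -0.8 -17.8   0.8]
hit False turn force [-0.9 -2.1 -1.5] clock 82.35
blue (array([607.  , 361.07]), (32.29458999633789, 4.677104949951172), np.float64(4.931899988518434), np.float64(124.25505335120397), 45)
red (array([649.02, 314.84]), (13.633353233337402, 52.30250549316406), np.float64(-89.77650114293102), np.float64(124.50949141462559), 355)
82.35 85.2583
```

```bash
python3 - <<'E'
from job import *
ctrl.move_ptp([330,260,420],down(np.pi/2)); ctrl.wait(4.5)
snap('wrist','w4'); snap('top','t4'); snap('scene','sc6'); print(sensors.read_state()['clock'])
for f in('w4','t4','sc6'):
  for col,b in(('blue',(480,660,230,400)),('red',(600,800,250,450))):
    try: print(f,col,handle(f,col,b))
    except Exception as e: print(f,col,e)
cv2.imwrite('pics/v4.png',np.hstack([cv2.resize(load('t4')['p'][150:270,170:290,::-1],(400,400),interpolation=2),cv2.resize(load('w4')['p'][100:350,200:450,::-1],(400,400))]))
E
```

```text
90.5083
w4 blue max() iterable argument is empty
w4 red (array([648.82, 311.37]), (47.24930191040039, 13.75070571899414), np.float64(-90.95585624342644), np.float64(124.4079928059457), 203)
t4 blue (array([597.95, 363.18]), (10.373358726501465, 53.13917922973633), np.float64(-179.47028727819492), np.float64(130.11313987002973), 66)
t4 red (array([648.94, 314.18]), (12.763032913208008, 53.75689697265625), np.float64(90.5230140355124), np.float64(129.4537373633416), 73)
sc6 blue (array([596.25, 364.22]), (14.834125518798828, 52.689109802246094), np.float64(-178.74545541377321), np.float64(125.75092468192838), 67)
sc6 red (array([647.73, 314.24]), (13.546085357666016, 52.90834045410156), np.float64(87.65537762393924), np.float64(125.284540197821), 80)
```

View pics/v4.png

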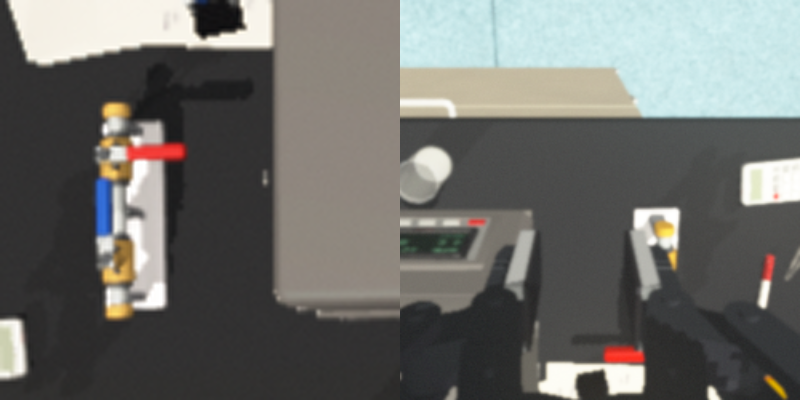

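The blue handle is in line with the pipe (left crop (104,207), angle within about 1°), and the red one lies across at (157,152). It has been blowing for more than 8 s, so I'll shut the blue cock and check it before touching the red one.

```bash
python3 - <<'E'
from job import *
turn('blue',90,0,over=10)
ctrl.move_ptp([330,200,420],down(np.pi/2)); snap('top','t5'); snap('scene','sc7')
for f in('t5','sc7'):
  for col,b in(('blue',(480,660,230,400)),('red',(600,800,250,450))):
    try: print(f,col,handle(f,col,b))
    except Exception as e: print(f,col,e)
E
```

```text
th 4.0 f [ 4.   1.3 -1.1]
th 2.0 f [ 2.8  1.  -0.2]
th 0.0 f [2.6 1.3 0.5]
th -2.0 f [3.8 0.9 0.5]
th -4.0 f [ 6.5  1.2 -0.3]
th -6.0 f [11.9  0.5 -3.8]
th -8.0 f [18.8  1.1 -8.3]
th -10.0 f [ 24.2  -0.  -11.5]
hit True turn force [ 0.8  0.8 -0.6] clock 100.7083
t5 blue (array([549.82, 311.22]), (53.07469940185547, 9.594307899475098), np.float64(91.38458051955799), np.float64(129.89646887999788), 61)
t5 red (array([648.67, 313.64]), (12.532057762145996, 53.125186920166016), np.float64(90.55746522238665), np.float64(134.22779126064393), 73)
sc7 blue (array([547.7, 312.8]), (55.579322814941406, 13.888184547424316), np.float64(88.92094903524335), np.float64(125.09331111963525), 106)
sc7 red (array([647.24, 315.57]), (52.18702697753906, 15.782842636108398), np.float64(86.97845940666174), np.float64(125.1839995511184), 78)
```

```bash
python3 - <<'E'
from job import *
turn('red',0,90,over=11)
ctrl.move_ptp([330,200,420],down(np.pi/2)); snap('top','t6'); snap('scene','sc8')
for f in('t6','sc8'):
  for col,b in(('blue',(480,620,230,400)),('red',(600,800,250,450))):
    try: print(f,col,handle(f,col,b))
    except Exception as e: print(f,col,e)
# last look at the stand
ctrl.move_ptp([400,-150,430],down(-np.pi/2)); S=seat(1.8); ctrl.move_ptp(S-90*n+[0,0,210],down(HY)); snap('wrist','s6'); print(sensors.read_state()['clock'])
W=cloud(load('s6')); rel=W-S;A=rel@n;Y=rel@d;z=W[...,2]
m=((z>150)&(z<186)&(abs(Y)<110)&(A<60)&(A>-60)).astype(np.uint8)
N,l,st,ce=cv2.connectedComponentsWithStats(m,connectivity=4)
for i in range(1,N):
    if st[i,4]>200:
      k=l==i; P=np.stack([A[k],Y[k]],1).astype(np.float32); r=cv2.minAreaRect(P); print('frame',np.round(r[0],1),np.round(r[1],1),round(r[2],1),'Y',P[:,1].min(),P[:,1].max())
cv2.imwrite('pics/v5.png',np.hstack([cv2.resize(load('t6')['p'][150:270,170:290,::-1],(400,400),interpolation=2),cv2.resize(load('s6')['p'][100:300,200:400,::-1],(400,400),interpolation=2)]))
E
```

```text
th 86.0 f [-0.9 -3.7 -0.7]
th 88.0 f [ 0.4 -4.5 -1.8]
th 90.0 f [ 1.6 -3.2 -1.8]
th 92.0 f [ 1.3 -4.4 -2.2]
th 94.0 f [ 1.1 -6.8 -1.5]
th 96.0 f [  0.5 -11.   -1.2]
th 98.0 f [  0.1 -14.2  -0.7]
th 100.0 f [ -0.9 -18.5   0.1]
hit False turn force [-1.2 -2.4 -1.7] clock 111.2583
t6 blue (array([549.81, 310.9 ]), (52.0860710144043, 9.689993858337402), np.float64(91.34774198066361), np.float64(131.36618848341732), 60)
t6 red (array([698.13, 365.89]), (15.192509651184082, 52.3486442565918), np.float64(-179.40309611743112), np.float64(130.72049386281333), 82)
sc8 blue (array([548.13, 312.03]), (55.08652114868164, 16.04436492919922), np.float64(89.6473192221585), np.float64(126.02746312242743), 102)
sc8 red (array([692.44, 366.32]), (45.427757263183594, 12.459693908691406), np.float64(-175.60864264510582), np.float64(124.85516444258576), 47)
119.8833
frame [ -0.3 -65. ] [46.  48.5] 11.1 Y -92.92567 -38.059505
frame [-4.8 -0.8] [49. 42.] 89.7 Y -25.30001 23.743858
frame [ 0.1 62.5] [45.6 49.1] 0.3 Y 37.931965 86.98006
```

View pics/v5.png

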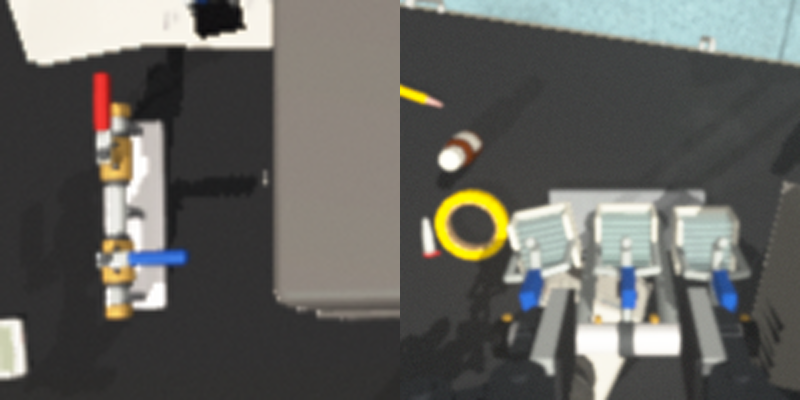

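The red handle is in line with the pipe (left crop (102,100)) and the blue one across at (160,257). All three carriers hang apart from each other at right (545,240), (628,240) and (708,240). I'm handing the job in.

```bash
python3 - <<'E'
from h import *
print(ctrl.finish_job())
E
```

```text
the job is handed in; nothing more can be done
None
```

I did the whole job in the order asked and handed it in at about 120 s: all three carriers hang free (one had twisted and was straightened), the blue air cock blew for more than 8 s and is shut, the red drain cock is fully open, and the jar, bottle and beaker were left alone.

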